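# Eject the polished disc from its nest and trap it on the sloping track

### The arm

A 6-joint arm with a two-finger parallel gripper is mounted at the origin on a cart in front of the work surface, level with it; the furniture and walls round the work are solid. World frame = base frame: x ahead of the robot, y to its left, z up, the work surface at z = 0. Lengths are in mm, angles in rad, forces in N, time in s.
With the tool pointing down it reaches from about 275 to 1000 mm from the base axis. Payload 8.4 kg.
Tool frame: the origin (TCP) lies midway between the tips of the shut fingers; the grasp point (between the pads) lies 19 mm behind it; z points along the fingers, y is the line along which they close (so a half turn about z gives the same grasp; the last joint's range is limited). The gripper opens to 85 mm and grips with 20 to 120 N. Pads are 22 mm wide; open, the fingers measure 114 mm over their backs; the gripper's body (76 mm by 85 mm) begins 54 mm behind the grasp point. The pads swing forward as they close: fully open they stand 13 mm farther back than shut.
Start: joints at [1.327, 0.353, 1.633, -0, 1.155, -0.002], TCP at [149.655, 606.821, 231.281] pointing down, gripper open.
Joint ranges: [-2.63, 2.63], [-0.92, 2.1], [0.06, 2.66], [-1.3, 4.44], [0, 2.69], [-3.02, 3.02]. Speed limits (rad/s): [2.22, 2.22, 2.79, 3.14, 3.14, 3.14].

### API

Orientations are given as [roll, pitch, yaw] about the fixed x, y, z axes, in that order (R = Rz(yaw) Ry(pitch) Rx(roll)).
In Python, from rig import telemetry, optics, r gives the robot as it stands.
- The arm moves only by the tool play_rows, never from a script. Its arguments are lists of equal length, an entry for each row: "dp": the shift along the tool's x, y, z in units of 40 mm (1.0 is 40 mm), a list of three; "rot": the turn, a rotation vector about the tool's x, y, z in units of 6 degrees (1.0 is 6 degrees), a list of three. In form: {"dp": [[tx, ty, tz], ...], "rot": [[ax, ay, az], ...]}. A call has 1 to 5 rows; each row is the pose to reach, as a shift and turn from the pose commanded when the call began, along the tool's axes at that moment; what a row does not reach only later rows make up. A row lasts 1/12 s, in which the tool goes at most 41.7 mm and 7.16 degrees, less where a joint would pass 70% of its speed; a pose out of reach is approached as far as the arm can. A call with a gripper value outside its range is refused whole. "fingers" is the opening, from 0 (shut) to 1 (fully open), set as the call begins (left out, the last holds). The fingers move at their own pace and stop on an object; "grip_force" is the grip in N (left out, the last holds). Time passes only in rows, so rows that repeat a pose let the fingers close. It gives the time, the measured TCP pose, the force, the opening and the grip force at its end, in the units of the state.
- telemetry.sense(): the state, without advancing time (a new reading comes with each control period).
- optics.grab_frame(name): name is "side" or "top" or "wrist"; returns a dict with "color" (384x512x3 uint8, red, green, blue), "mtx" (3x3 intrinsics, pixels), "R" (3x3) and "t" (3): a world point X has camera coordinates R X + t; the wrist camera has in their place "mount" (4x4, takes a point from camera to tool coordinates, whose origin is the TCP and whose axes are the flange's). Camera axes: x right, y down, z forward; pixel columns grow to the right and rows downward; lengths in mm; the calibration is good to about 2 mm. A picture is of the moment at which its call begins: read the wrist's pose just before it. There is no depth.
- r.sign_off(): hands the job in; it is judged then, once.
The state is a dict: "clock": time; "qpos": joint angles; "qvel": joint speeds; "joint_efforts": joint torques, N m; "eef_pos": TCP position; "tcp_rot": TCP orientation; "contact_force": force on the tool from outside, world axes, zero at the start; "wrist_torque": the same for the moment, N m; "opening": opening from 0.0 (shut) to 1.0 (fully open); "grasp_force": force on a finger pad.
Only numpy, scipy, OpenCV 4.12 (cv2) and the standard library are available. Lean on these libraries where they do the work, as an engineer would, in place of code of your own. Each camera call takes 0.05 s, during which the arm holds its last target. There are 200 camera calls.

### The job

Press the broad spring button of the ejector stand with one finger so that the polished disc pops out of its nest, and have the other finger across the sloping track so that it traps the rolling disc before it runs off the open lower end. Do not pinch or lift the disc, be gentle with it, and leave the small things standing round about where they are. Finish while holding: the disc standing still on the track, clear of its nest, leaning on the finger.

Things in the scene. Friction and masses are not known exactly. Their poses are not given: they have to be found in the camera images.
- stand: Ejector stand, fixed: aluminium base plate 200 (x) x 110 (y) x 8 mm carrying a sloping steel track and a spring button. Origin: centre of the underside, on the table; z up. The track is a straight groove along the stand's x at y = -25 mm, falling 7 degrees towards -x. The button lies across from it at y = +35 mm, so 60 mm from the track centre to centre, in a housing 50 x 36 mm, 38 mm high.
- button_top (a point): Centre of the button's top face, at stand (-5, 35) mm. Flat dark steel face 40 mm (stand x) x 26 mm (y); 50 mm above the table at rest, 42 mm fully pressed.
- eject_button (a joint): Button travel in m: 0 up, 0.008 fully down (hard stop), pressed straight down; about 2.5 N to start, 5.5 to 6 N at the bottom; springs back. It raises a lifter under the disc. The disc leaves the nest at about 5.5 to 6.5 mm and rolls off the lower end by itself in well under 1 s, so the other finger must already stand in its way. Press to the stop.
- track_mid (a point): Middle of the track floor at stand (-5, -25, 29) mm: straight across (60 mm along the stand's y) from the button, 60 mm downhill of the nest. A finger lowered here, while the other presses the button, stops the disc against its uphill side. Groove 12 mm wide inside, 22 mm over its walls; wall tops here 36 mm above the table (7 mm above the floor; 15 mm above it from x = 34 mm up, beside the nest).
- nest (a point): Centre of the nest, a 20 mm gap in the track floor, on the floor line: stand (55, -25, 37) mm. The disc stands in it, sunk 3.5 mm.
- track_end (a point): Middle of the track floor at the open lower end: stand (-95, -25, 18) mm.
- disc: Loose polished steel disc, 32 mm in diameter, 10 mm thick, about 60 g, standing on edge in the nest, free to roll along the track. Origin: centre of one face; its z axis is the disc's axle, along the stand's y. See disc_center.
- disc_center (a point): Centre of the disc, 16 mm from its rim. In the nest about 49 mm above the table; rolling on the track 16 mm above the track floor.
- lens_cell: Bystander: loose black ring with a lens, 33 mm diameter, 15 mm high, on the table near the stand. Origin under its centre.
- spool: Bystander: loose steel spool standing upright, 32 mm diameter, 30 mm high, near the stand. Origin under its centre.
- knob: Bystander: loose brass knob, 23 mm diameter, 29 mm high, near the stand on the button's side. Origin under its centre.
- bottle: Bystander: loose small amber bottle with black cap, 26 mm diameter, 46 mm high, to the right. Origin under its centre.
Mind the look-alikes: they are no part of the job. There is more than one size of the disc; the job needs the smallest.

How it is judged (in metres and radians):
On the way, in this order (a step that is already met when the one before it is completed fails the run):
1. the spring button is pressed (at least 3 mm) (value of joint eject_button above 0.003 m).
2. the disc has popped out of its nest and is trapped on the track by a finger (x of disc_center in the frame of stand between -0.075 and 0.04 m and y of disc_center in the frame of stand between -0.032 and -0.018 m and z of disc_center in the frame of stand between 0.032 and 0.06 m and angle between the z axis of disc and the y axis of stand, either way round below 0.3 rad and linear speed of disc below 0.01 m/s and contact force between the fingers and disc above 0.01 N), for 0.2 s.
At the end, for the whole second after the job is handed in: The disc stands on edge in the track (its axle within 0.3 rad of the stand's y), its centre at least 15 mm downhill of the nest's centre and at least 20 mm before the open end, still (under 10 mm/s), touched by a finger (more than 0.01 N); the bystanders are within 20 mm of where they stood (all of step 2 and distance of each of lens_cell, spool, knob, bottle from where it was at the start of the episode below 0.02 m); the arm keeps its last pose, push and grip.
It fails at once if the disc was lifted (centre more than 80 mm above the table) (height (world z) of disc_center above 0.08 m).
It fails at once if the disc ran off the track or fell off it (x of disc_center in the frame of stand below -0.092 m or z of disc_center in the frame of stand below 0.028 m).
It fails at once if the disc was handled roughly (more than 15 N from the fingers) (contact force between the fingers and disc above 15 N).
It fails at once if a bystander was pushed more than 20 mm or knocked over (distance of any of lens_cell, spool, knob, bottle from where it was at the start of the episode above 0.02 m or angle between any of lens_cell, spool, knob, bottle's own z axis and vertical above 0.5 rad).
It also fails if it takes over 35 s, if anything falls off the work surface, if the arm or the gripper's body presses on something with over 40 N, if the wrist force passes 120 N, or if a joint passes its speed limit or range.

## Working session

There is one attempt and no reset: what is moved stays moved. The work goes in short steps, Python scripts to look and compute and a tool call to move; the robot and the scene stay as the last step left them, time stands still between calls to the robot, and variables do not carry over. Pictures are saved under pics/ and viewed, at most 10 in all, crops included, and the job is handed in when it is done.

Besides the shell and the picture viewer there is one more tool, called after ">>>" in YAML: its name, and indented under it one key for each argument. play_rows: Moves the arm, as the interface text tells. Its arguments: {"type":"object","properties":{"dp":{"type":"array"},"rot":{"type":"array"},"fingers":{"type":"number"},"grip_force":{"type":"number"}},"required":["dp","rot"]}

```bash
mkdir -p pics; python3 - <<'E'
from rig import telemetry, optics, r
import cv2, numpy as np, pickle
s=telemetry.sense(); print(s)
d={}
for n in("side","top"):
    f=optics.grab_frame(n); d[n]=f
    print(n,f["mtx"].tolist(),np.round(f["R"],4).tolist(),np.round(f["t"],1).tolist())
    cv2.imwrite(f"pics/{n}1.png",f["color"][:,:,::-1])
pickle.dump(d,open("f1.pkl","wb"))
E
```

```text
{'clock': 0.0, 'qpos': array([ 1.32662874e+00,  3.53658209e-01,  1.63416664e+00, -2.61446730e-05,
        1.15521327e+00, -2.43194906e-03]), 'qvel': array([-0.00092171, -0.00056194,  0.00056738, -0.00077638,  0.00239463,
        0.00139045]), 'joint_efforts': array([ 1.03219514e-03, -6.05234098e+01, -3.42097485e+01,  2.07545295e-04,
        8.64705245e-03, -8.67823360e-06]), 'eef_pos': array([149.52388233, 606.33479641, 230.54150122]), 'tcp_rot': array([-3.14014714e+00,  2.03886231e-05,  2.89986760e+00]), 'contact_force': array([ 0.50446988, -1.13068625, -0.61661894]), 'wrist_torque': array([-0.01009227, -0.01967293, -0.01961697]), 'grasp_force': 0.0, 'opening': 1.0034299303760796}
side [[438.3565073947305, 0.0, 263.28587812692336], [0.0, 438.3565073947305, 185.81032062844977], [0.0, 0.0, 1.0]] [[-1.0, 0.0031, 0.0037], [-0.0006, 0.6771, -0.7359], [-0.0048, -0.7359, -0.6771]] [511.1, 92.3, 857.5]
top [[421.1249072813418, 0.0, 258.57822266616364], [0.0, 421.1249072813418, 193.94124354911872], [0.0, 0.0, 1.0]] [[-0.018, -0.9998, -0.003], [-0.9955, 0.0182, -0.0933], [0.0934, 0.0013, -0.9956]] [-45.9, 521.9, 860.0]
```

View pics/top1.png

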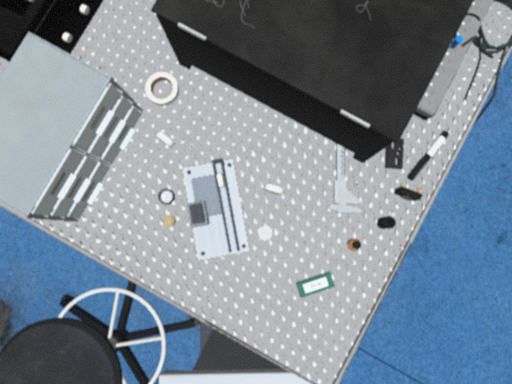

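View pics/side1.png

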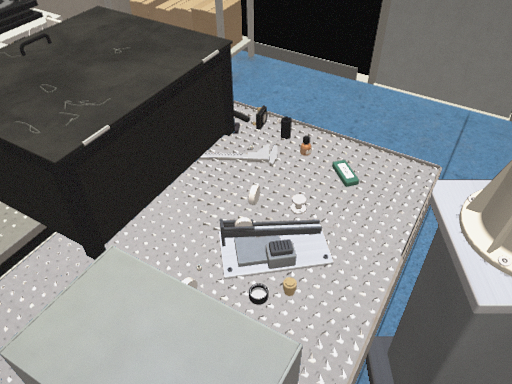

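Top view: the stand plate has corner bolts near (190,168), (229,163), (201,254) and (243,248), the button is near (198,213), and the track runs at cols 220–235. In the side view the track's high end is at about (222,230). I'll take close crops to tell the look-alikes apart.

```bash
python3 - <<'E'
import cv2, numpy as np, pickle
d=pickle.load(open("f1.pkl","rb"))
a=d["top"]["color"][145:270,140:280,::-1]; b=d["side"]["color"][175:310,200:345,::-1]
a=cv2.resize(a,(560,500),interpolation=cv2.INTER_CUBIC)
cv2.imwrite("pics/topc.png",a)
cv2.imwrite("pics/sidec.png",cv2.resize(b,(580,540),interpolation=cv2.INTER_CUBIC))
E
```

```text
(no output)
```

View pics/topc.png

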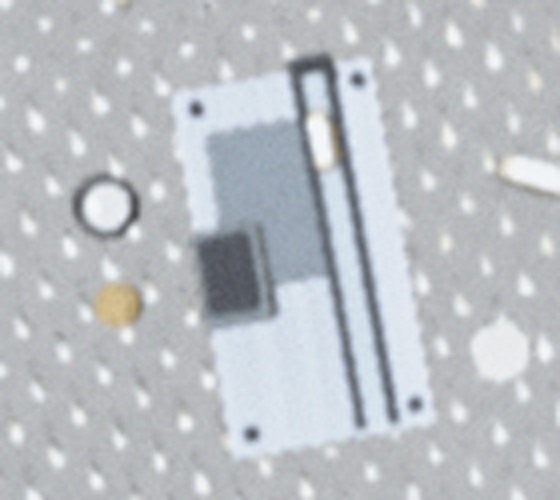

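View pics/sidec.png

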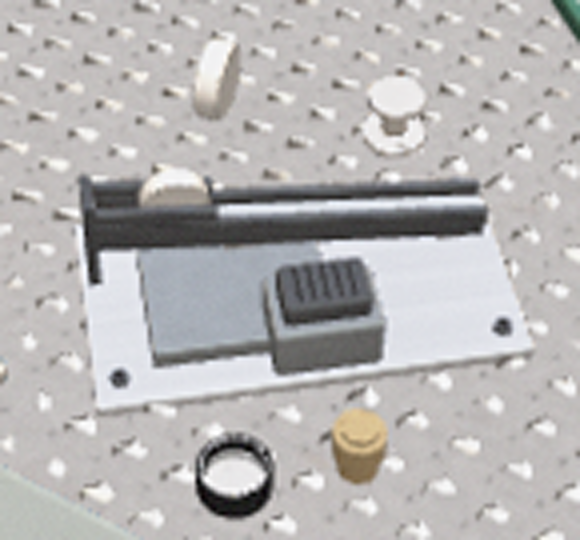

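The disc candidates, in full top-view pixels:
- disc standing in the nest: (220,180)
- loose larger disc on edge: (273,188)
- white spool: (265,233)
- tape ring: (162,88)

I choose the one in the nest. In the side crop it stands between the tall walls at (175,187). The lens cell is at (166,196), the knob at (169,221), and the button crop pixel is (230,272).

```bash
cat > h.py <<'E'
import numpy as np, pickle
from scipy.spatial.transform import Rotation as Ro
def ray(f,px,z):
    v=np.linalg.solve(f["mtx"],[px[0],px[1],1]); R=f["R"];c=-R.T@f["t"]; v=R.T@v
    return c+v*(z-c[2])/v[2]
E
python3 - <<'E'
from h import *
d=pickle.load(open("f1.pkl","rb"))
T=lambda p,z: ray(d["top"],((p[0]+.5)/4-.5+140,(p[1]+.5)/4-.5+145),z)
S=lambda p,z: ray(d["side"],((p[0]+.5)/4-.5+200,(p[1]+.5)/4-.5+175),z)
B=np.array([T(p,8) for p in[(196,108),(358,79),(415,404),(251,433)]])
C=np.array([T(p,8) for p in[(177,93),(370,60),(433,420),(237,457)]])
for Q in(B,C):
    u=Q[0]+Q[1]-Q[2]-Q[3]; print(Q.mean(0),np.linalg.norm(Q[0]-Q[3]),np.linalg.norm(Q[0]-Q[1]),np.degrees(np.arctan2(u[1],u[0])))
c=(B.mean(0)+C.mean(0))/2; 
for Q in(B,C):
  u=Q[0]+Q[1]-Q[2]-Q[3]; th=np.arctan2(u[1],u[0])
  M=lambda x,y:c[:2]+[np.cos(th)*x-np.sin(th)*y,np.sin(th)*x+np.cos(th)*y]
  print("btn",M(-5,35),"trk",M(-5,-25),"mid",M(-5,5))
print("btn top",T((230,272),50),"side",S((325,290),50), S((325,287),50))
print("disc",T((320,140),62))
print("side bolts",S((119,378),8),S((503,327),8),"top",B[0],B[3])
for p,z in[((106,207),15),((118,304),29)]:print(T(p,z))
for p,z in[((360,430),29)]:print(S(p,z))
E
```

```text
[493.56632745  36.35510939   8.        ] 176.119561885371 88.42882558200294 9.261863028349271
[492.96463268  36.77772404   8.        ] 197.0459968442451 105.31339023871385 9.132552916602126
btn [482.69752259  70.30538936] trk [492.35433771  11.08760553] mid [487.52593015  40.69649744]
btn [482.7736945  70.3291541] trk [492.29683728  11.08972676] mid [487.53526589  40.70944043]
btn top [482.7880966   70.07188694  50.        ] side [480.87812721  76.55920993  50.        ] [480.82331714  74.8784559   50.        ]
disc [547.92833115  22.60395722  62.        ]
side bolts [571.91864498  92.30632205   8.        ] [397.60604976  63.76634375   8.        ] top [573.50521701  94.18940348   8.        ] [399.72608509  65.57274073   8.        ]
[520.30021451 140.91859348  15.        ]
[468.30617178 131.45028737  29.        ]
[467.42139077 134.68789706  29.        ]
```

```bash
cat >> h.py <<'E'
def go(x,y,z,yaw=189.2,tilt=0):
    from rig import telemetry
    s=telemetry.sense(); R=Ro.from_euler("xyz",s["tcp_rot"]); 
    T=Ro.from_euler("xyz",[180,tilt,yaw],degrees=True)
    print("t",round(s["clock"],2),"pos",s["eef_pos"].round(1),"rot",np.degrees(s["tcp_rot"]).round(2),"F",s["contact_force"].round(2),"op",round(s["opening"],3))
    print("dp",(R.inv().apply(np.array([x,y,z])-s["eef_pos"])/40).round(3),"rot",(np.degrees((R.inv()*T).as_rotvec())/6).round(3))
E
python3 -c "
from h import *
go(487.5,40.7,140)"
```

```text
t 0.1 pos [149.5 606.4 230.6] rot [-179.93    0.    166.15] F [ 0.24 -0.41  0.2 ] op 0.998
dp [-11.589 -11.705   2.281] rot [-1.200e-02 -2.000e-03 -3.842e+00]
```

>>> play_rows:
  dp:
    - [-6,-6,0.5]
    - [-6,-6,0.5]
    - [-6,-6,0.5]
    - [-6,-6,0.5]
    - [-6,-6,0.5]
  rot:
    - [0,0,-2]
    - [0,0,-2]
    - [0,0,-2]
    - [0,0,-2]
    - [0,0,-2]
  fingers: 0.54

```text
clock: 0.52
eef_pos: [257.5, 426.9, 218.6]
tcp_rot: [-3.141, -0.0, 3.11]
contact_force: [1.2, 1.4, -0.1]
opening: 0.542
grasp_force: 0.0
```

```bash
python3 -c "
from h import *
go(487.5,40.7,140)"
```

```text
t 0.52 pos [257.5 426.9 218.6] rot [-1.7997e+02 -1.0000e-02  1.7819e+02] F [ 1.15  1.37 -0.13] op 0.542
dp [-6.051 -9.468  1.969] rot [-0.004 -0.002 -1.835]
```

>>> play_rows:
  dp:
    - [-6,-9.4,1.5]
    - [-6,-9.4,1.5]
    - [-6,-9.4,1.5]
    - [-6,-9.4,1.5]
    - [-6,-9.4,1.5]
  rot:
    - [0,0,-1.8]
    - [0,0,-1.8]
    - [0,0,-1.8]
    - [0,0,-1.8]
    - [0,0,-1.8]

```text
clock: 0.93
eef_pos: [361.3, 252.5, 191.5]
tcp_rot: [3.142, 0.0, -2.985]
contact_force: [0.7, 0.9, -0.1]
opening: 0.544
grasp_force: 0.0
```

```bash
python3 -c "
from h import *
go(487.5,40.7,140)"
```

```text
t 0.93 pos [361.3 252.5 191.5] rot [ 1.8000e+02  1.0000e-02 -1.7103e+02] F [ 0.65  0.86 -0.11] op 0.544
dp [-2.291 -5.722  1.287] rot [ 0.     0.001 -0.038]
```

>>> play_rows:
  dp:
    - [-2.29,-5.72,1.0]
    - [-2.29,-5.72,1.0]
    - [-2.29,-5.72,1.0]
    - [-2.29,-5.72,1.0]
    - [-2.29,-5.72,1.0]
  rot:
    - [0,0,0]
    - [0,0,0]
    - [0,0,0]
    - [0,0,0]
    - [0,0,0]

```text
clock: 1.35
eef_pos: [466.6, 75.6, 158.0]
tcp_rot: [3.142, -0.0, -2.986]
contact_force: [0.2, 0.8, 0.5]
opening: 0.541
grasp_force: 0.0
```

```bash
python3 -c "
from h import *
go(487.5,40.7,100)"
```

```text
t 1.35 pos [466.6  75.6 158. ] rot [ 180.     -0.   -171.06] F [0.23 0.77 0.5 ] op 0.541
dp [-0.381 -0.943  1.45 ] rot [ 0.    -0.    -0.043]
```

>>> play_rows:
  dp:
    - [-0.38,-0.94,1.0]
    - [-0.38,-0.94,1.2]
    - [-0.38,-0.94,1.45]
    - [-0.38,-0.94,1.45]
    - [-0.38,-0.94,1.45]
  rot:
    - [0,0,-0.04]
    - [0,0,-0.04]
    - [0,0,-0.04]
    - [0,0,-0.04]
    - [0,0,-0.04]

```text
clock: 1.77
eef_pos: [486.0, 43.4, 100.1]
tcp_rot: [3.141, -0.002, -2.981]
contact_force: [0.9, -0.4, -0.0]
opening: 0.539
grasp_force: 0.0
```

```bash
python3 - <<'E'
from h import *
from rig import optics
import cv2
go(487.5,40.7,60)
f={n:optics.grab_frame(n) for n in("wrist","side","top")}
print(f["wrist"]["mount"].round(3).tolist(),f["wrist"]["mtx"].tolist())
pickle.dump(f,open("f2.pkl","wb"))
cv2.imwrite("pics/w2.png",f["wrist"]["color"][:,:,::-1])
cv2.imwrite("pics/s2.png",cv2.resize(f["side"]["color"][140:300,180:380,::-1],(750,600),interpolation=cv2.INTER_CUBIC))
E
```

```text
t 1.77 pos [486.   43.4 100.1] rot [ 1.7998e+02 -1.1000e-01 -1.7081e+02] F [ 0.94 -0.39 -0.  ] op 0.539
dp [-0.027 -0.073  1.003] rot [ 0.003 -0.018 -0.002]
[[-0.001, -0.954, -0.301, 75.979], [1.0, -0.001, -0.001, 0.693], [0.001, -0.301, 0.954, -142.14], [0.0, 0.0, 0.0, 1.0]] [[318.1788624932714, 0.0, 255.25152051223975], [0.0, 318.1788624932714, 192.71893313014735], [0.0, 0.0, 1.0]]
```

View pics/w2.png

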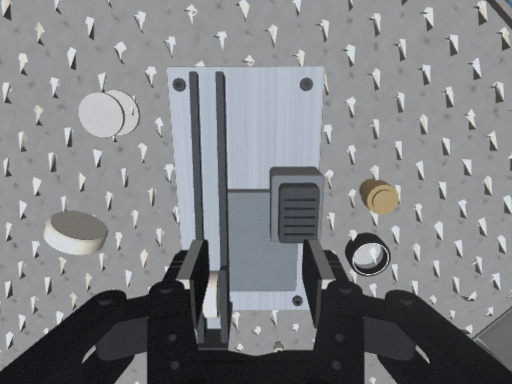

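View pics/s2.png

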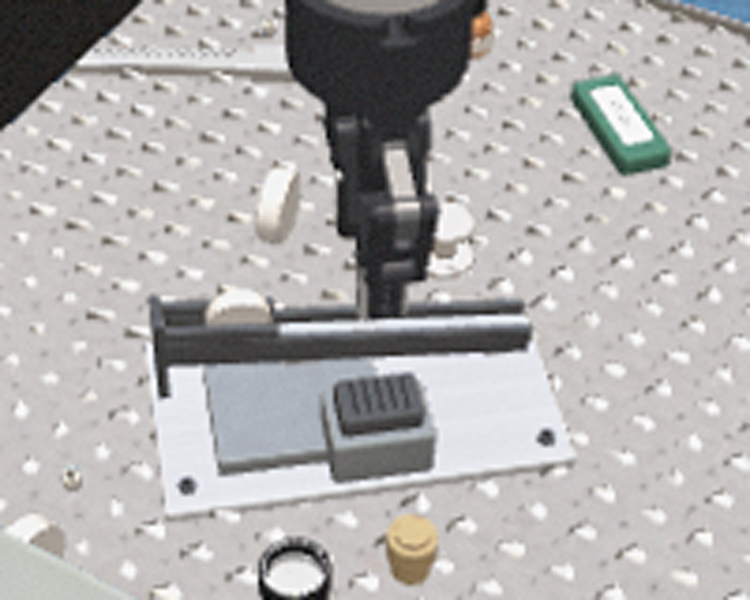

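The wrist view shows the button top at (299,213), the groove between the walls at cols 195–220 with the disc at (212,293), and finger tips about 7 mm thick spanning cols 185–205 and 303–325. I'll check the button position from this view.

```bash
python3 - <<'E'
from h import *
f=pickle.load(open("f2.pkl","rb"))["wrist"]; M=f["mount"]
Rt=Ro.from_euler("xyz",[179.98,-.11,-170.81],degrees=True).as_matrix(); p=np.array([486,43.4,100.1])
Rcw=Rt@M[:3,:3]; c=Rt@M[:3,3]+p
g=dict(mtx=f["mtx"],R=Rcw.T,t=-Rcw.T@c)
th=np.radians(9.2)
for px,z in[((299.5,213),50),((180,84),8),((307,84),8),((298,300),8),((208,150),34),((210,90),32)]:
    X=ray(g,px,z); d=X[:2]-[493.3,36.55]; print(px,X.round(1),"stand",np.round([np.cos(th)*d[0]+np.sin(th)*d[1],-np.sin(th)*d[0]+np.cos(th)*d[1]],1))
E
```

```text
(299.5, 213) [479.7  71.9  50. ] stand [-7.7 37. ]
(180, 84) [413.6 -20.9   8. ] stand [-87.9 -44. ]
(307, 84) [399.6  66.5   8. ] stand [-87.7  44.6]
(298, 300) [573.7  95.3   8. ] stand [88.8 45.2]
(208, 150) [451.5   6.8  34. ] stand [-46.  -22.7]
(210, 90) [413.9   3.5  32. ] stand [-83.6 -20. ]
```

>>> play_rows:
  dp:
    - [-0.015,-0.06,0.5]
    - [-0.015,-0.06,0.9]
    - [-0.015,-0.06,0.9]
    - [-0.015,-0.06,0.9]
    - [-0.015,-0.06,0.9]
  rot:
    - [0,0,0]
    - [0,0,0]
    - [0,0,0]
    - [0,0,0]
    - [0,0,0]
  fingers: 0.61

```text
clock: 2.33
eef_pos: [488.5, 41.1, 65.5]
tcp_rot: [-3.141, 0.001, -2.98]
contact_force: [0.3, 0.0, 0.3]
opening: 0.609
grasp_force: 0.0
```

```bash
python3 - <<'E'
from h import *
from rig import optics
import cv2
go(487,41,50)
f={n:optics.grab_frame(n) for n in("wrist","side")}
a=cv2.resize(f["wrist"]["color"][150:350,130:390,::-1],(520,400)); b=cv2.resize(f["side"]["color"][170:270,210:310,::-1],(400,400),interpolation=cv2.INTER_CUBIC)
cv2.imwrite("pics/w3.png",cv2.resize(np.hstack([a,b]),(800,348)))
E
```

```text
t 2.33 pos [488.5  41.1  65.5] rot [-1.7999e+02  7.0000e-02 -1.7077e+02] F [0.3  0.01 0.33] op 0.609
dp [0.038 0.003 0.387] rot [-0.001  0.012  0.005]
```

View pics/w3.png

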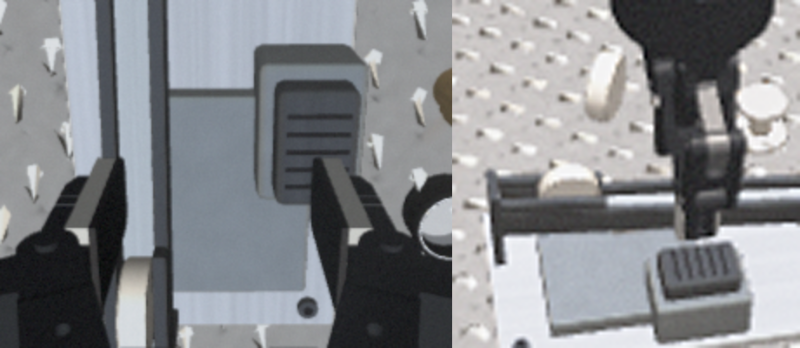

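The crop shows the right finger over the button's width and the left finger over the groove, with the disc still in its nest at (135,290). I'll descend in small steps and watch the force.

>>> play_rows:
  dp:
    - [0.03,0,0.15]
    - [0.03,0,0.25]
    - [0.03,0,0.35]
    - [0.03,0,0.35]
  rot:
    - [0,0,0]
    - [0,0,0]
    - [0,0,0]
    - [0,0,0]

```text
clock: 2.77
eef_pos: [486.2, 40.3, 49.6]
tcp_rot: [3.142, -0.001, -2.981]
contact_force: [-0.6, 0.4, -0.3]
opening: 0.61
grasp_force: 0.0
```

>>> play_rows:
  dp:
    - [0.01,0.01,0.05]
    - [0.01,0.01,0.1]
    - [0.01,0.01,0.1]
  rot:
    - [0,0,0]
    - [0,0,0]
    - [0,0,0]

```text
clock: 3.02
eef_pos: [486.2, 40.8, 46.1]
tcp_rot: [3.142, -0.0, -2.981]
contact_force: [-1.1, 0.3, 2.4]
opening: 0.605
grasp_force: 1.3
```

>>> play_rows:
  dp:
    - [0,0,0.06]
    - [0,0,0.12]
    - [0,0,0.17]
    - [0,0,0.2]
    - [0,0,0.2]
  rot:
    - [0,0,0]
    - [0,0,0]
    - [0,0,0]
    - [0,0,0]
    - [0,0,0]

```text
clock: 3.43
eef_pos: [486.3, 40.8, 38.6]
tcp_rot: [3.142, -0.0, -2.981]
contact_force: [-3.3, -0.8, 7.7]
opening: 0.612
grasp_force: 4.1
```

>>> play_rows:
  dp:
    - [0,0,0.02]
    - [0,0,0.02]
    - [0,0,0.02]
  rot:
    - [0,0,0]
    - [0,0,0]
    - [0,0,0]

```text
clock: 3.68
eef_pos: [486.4, 40.8, 38.4]
tcp_rot: [3.141, 0.0, -2.981]
contact_force: [-5.5, -1.6, 17.6]
opening: 0.61
grasp_force: 9.1
```

```bash
python3 - <<'E'
from h import *
from rig import optics
import cv2
go(487,41,50)
f={n:optics.grab_frame(n) for n in("wrist","side")}
a=cv2.resize(f["wrist"]["color"][150:350,130:390,::-1],(520,400)); b=cv2.resize(f["side"]["color"][170:270,210:310,::-1],(400,400),interpolation=cv2.INTER_CUBIC)
cv2.imwrite("pics/w4.png",cv2.resize(np.hstack([a,b]),(800,348)))
E
```

```text
t 3.68 pos [486.4  40.8  38.4] rot [ 1.7999e+02  1.0000e-02 -1.7081e+02] F [-5.5  -1.6  17.62] op 0.61
dp [-0.016  0.003 -0.291] rot [ 0.001  0.002 -0.002]
```

View pics/w4.png

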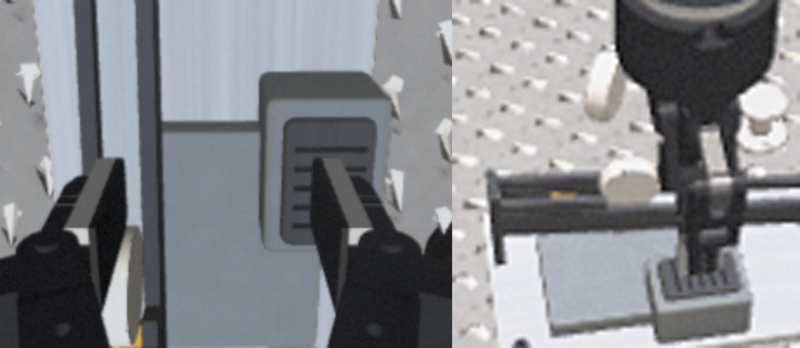

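The disc is out of the nest, standing in the groove at side-crop (628,180) against the finger, and the yellow lifter is showing at (563,195). I'll hold briefly, check that it is still, then hand in.

>>> play_rows:
  dp:
    - [0,0,0]
    - [0,0,0]
    - [0,0,0]
    - [0,0,0]
    - [0,0,0]
  rot:
    - [0,0,0]
    - [0,0,0]
    - [0,0,0]
    - [0,0,0]
    - [0,0,0]

```text
clock: 4.2
eef_pos: [486.4, 40.8, 38.4]
tcp_rot: [3.142, 0.0, -2.981]
contact_force: [-4.8, -0.0, 17.6]
opening: 0.61
grasp_force: 9.0
```

```bash
python3 - <<'E'
from h import *
from rig import optics
import cv2
a=optics.grab_frame("side")["color"]
for i in range(4): b=optics.grab_frame("side")["color"]
go(487,41,50)
A,B=[x[205:230,245:275].astype(float) for x in(a,b)]
print("diff",np.abs(A-B).mean(), cv2.phaseCorrelate(A.mean(2),B.mean(2)))
cv2.imwrite("pics/s5.png",cv2.resize(b[180:250,220:310,::-1],(720,560),interpolation=cv2.INTER_CUBIC))
E
```

```text
t 4.45 pos [486.4  40.8  38.4] rot [ 1.8000e+02  2.0000e-02 -1.7081e+02] F [-4.16 -0.12 18.  ] op 0.61
dp [-0.016  0.003 -0.291] rot [ 0.001  0.003 -0.002]
diff 2.002222222222222 ((0.0580567276302979, 0.486519882380664), 1.0114316236614822)
```

View pics/s5.png

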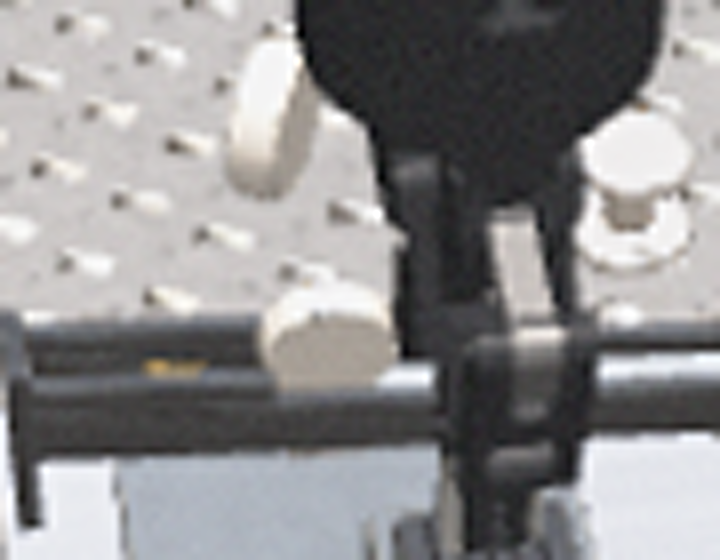

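The disc stands upright in the groove at crop (328,340), touching the finger, and shows no motion beyond image noise.

```bash
python3 -c "
from rig import r
print(r.sign_off())"
```

```text
the job is handed in; nothing more can be done
None
```

I pressed the button to its stop and the disc popped out. At hand-in it was standing still on the track against the other finger, with the arm holding its last pose. The hand-in gave no verdict back.

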